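# Load the bottle mixer and set its timer to the ring mark

## Task

Take the middle-sized of the three brown medicine bottles from the steel tray and lower it gently, upright and fully home, into the mixer well that fits it snugly (the wells are graded; not a wider one). Then set the mixing time: turn the inner knob on the sloping control box until its pointer lines up with the raised mark on the outer ring, without turning the ring itself. Let go of everything, and do not knock over or shove anything else.

Things in the scene. Friction and masses are not known exactly. Their poses are not given: they have to be found in the camera images.
- bottle_m_mid (a point): The bottle to load: the middle one in size of three upright brown glass bottles on the tray, 43 mm in diameter, 106 mm tall; straight-sided up to 72 mm above its underside, then a shoulder up to 82 mm, a neck and a white cap 32 mm in diameter and 18 mm tall. 0.1 to 0.2 kg. This point is on its axis at half height, 53 mm above its underside; z is its axis, up.
- bottle_s_mid (a point): Bystander: the smallest brown bottle, 35 mm in diameter, 98 mm tall, standing on the tray. Point on its axis at half height. The three bottles swap places on the tray.
- bottle_l_mid (a point): Bystander: the largest brown bottle, 51 mm in diameter, 114 mm tall, standing on the tray. Point on its axis at half height.
- carton_up_mid (a point): Bystander: a slim paper carton with a green band standing on end on the tray beside the bottles; 25 mm (its x) by 40 mm (its y) by 85 mm tall. Point at its centre.
- tray: Fixed low steel tray, 176 mm (its x) by 150 mm (its y), rim 16 mm high, floor 4 mm above the table. Origin at the centre of its underside. It lies between the mixer and the control box.
- mixer: Fixed grey block, 90 mm (its x) by 250 mm (its y) by 50 mm high, with a graded row of four round wells along its y axis, each with a chamfered mouth, 35 mm deep with a flat floor (15 mm above the table): from -y to +y diameters 40, 48, 56 and 64 mm at y = -96, -44, +16 and +84 mm. A white drive housing 60 mm deep, 44 mm high stands against its +x side. Origin at the centre of the block's underside. Mixer and control box may change sides.
- well1 (a point): The well that fits the middle bottle: 48 mm in diameter, 35 mm deep, second from the narrow end. Point at the centre of its mouth, 50 mm above the table; axes as the mixer.
- tablets: Bystander: white tablet bottle, 51 mm in diameter, 98 mm tall, standing in the 56 mm well, so that its top is 113 mm above the table and its side 13 mm from that of a bottle in the next, 48 mm well. Origin at the centre of its underside.
- control: Fixed control box on a foot, 170 mm wide (its y). Its white panel, 150 mm by 170 mm, leans back: it faces up and towards -x of the box, its normal 35 degrees from vertical, in direction (-0.574, 0, 0.819) of the box's axes. The panel's centre, where the knobs' axis meets it, is 100 mm above this origin (the centre of the underside); the panel's top edge is about 143 mm above the table. Turned up to 0.3 rad about vertical.
- knob_grip (a point): The inner knob: an aluminium bar grip 14 mm wide (its y) and about 53 mm long (its x, from 31 mm behind the axis to 22 mm before it at full height, with a lower 7 mm wide nose out to 35 mm on the pointer side), on a 52 mm disc. It stands 36 mm proud of the outer ring's face. This point is on the axis, 24 mm above the ring's face, turning with the knob; z is the axis out of the panel, x points where the pointer points. Stays where it is left; turns with about 0.06 N m.
- knob_pointer (a point): Point to which the knob's pointer (the lower, narrow nose with a black line) points: 50 mm from the axis, in the plane of the ring's face; turns with the knob. It meets ring_mark when the two line up.
- ring_mark (a point): The raised aluminium mark (16 mm long, 5 mm wide, 3 mm high, the only one) on the face of the outer ring: 50 mm from the axis, in the plane of the ring's face. The outer ring is a black ribbed disc 110 mm in diameter, 14 mm thick, lying on the panel round the knob; it turns very lightly (0.03 N m) if touched.
- knob (a joint): Angle of the inner knob in rad, growing clockwise as seen facing the panel; 0 when the pointer points up the slope. Range -2.6 to 2.6. Pointer and mark line up when it equals the ring's angle.
- ring (a joint): Angle of the outer ring in rad, same sense; 0 when its mark is at the top of the slope. At the start it is 0.8 to 2.3 rad clockwise of the knob.
- carton_flat: Bystander: carton lying flat beyond the tray, 60 by 115 by 26 mm. Origin at the centre of its underside.
- pillbox: Bystander: blue week pill box, 36 by 150 by 24 mm, near the robot on its right. Origin at the centre of its underside.
- mortar: Bystander: white ceramic bowl 90 mm wide, 60 mm high, near the robot on its left. Origin at the centre of its underside.

How it is judged:
By the outcome, as a careful person would: the job done as asked, in the order asked, and still so for the second after the job is handed in, with the robot touching nothing.
It also fails if it takes over 69 s, if anything falls off the work surface, if the arm or the gripper's body presses on something with over 40 N, if the wrist force passes 120 N, or if a joint passes its speed limit or range.

## Robot

A 6-joint arm with a two-finger parallel gripper is mounted at the origin on the work surface. World frame = base frame: x ahead of the robot, y to its left, z up, the work surface at z = 0. Lengths are in m, angles in rad, forces in N, time in s.
With the tool pointing down it reaches from about 0.275 to 0.725 m from the base axis. Payload 5.6 kg.
Tool frame: the origin (TCP) lies between the finger pads; the fingertips stand robot.tip_reach ahead of it and the grasp point (between the pads) lies 11 mm behind it (robot.tip_reach is the distance from the TCP to the fingertips, in m); x points along the fingers, y is the direction in which the jaws open and shut, and the axes are right-handed (so a half turn about x gives the same grasp; the last joint's range is limited). The gripper opens to 85 mm and grips with 20 to 120 N. Pads are 22 mm wide; open, the fingers measure 114 mm over their backs; the gripper's body (76 mm by 85 mm) begins 54 mm behind the grasp point. The pads swing forward as they close: fully open they stand 13 mm farther back than shut.
Start: joints at [-0.868, 0.255, 0.108, 0, -1.424, -0.285], TCP at [0.223, -0.503, 0.239] pointing down, gripper open.
Joint ranges: [-2.95, 2.95], [-1.21, 1.97], [-1.09, 1.5], [-2.87, 1.71], [-2.94, -0.07], [-3.05, 3.05]. Speed limits (rad/s): [2.57, 2.57, 3.14, 3.14, 3.14, 3.14].

## Interface

Orientations are given as a unit quaternion [x, y, z, w].
In Python, from workcell import robot gives the robot as it stands.
- The arm moves only by the tool arm_command, never from a script. Its argument "motion" is a list of rows, each a list of 3 entries, a list of its own where there are three numbers: the shift along the tool's x, y, z scaled (see below), then the turn about the tool's x scaled (see below), then the gripper's target within -1 to 1 (fully open at 1, half-way at 0, shut at -1). A call has exactly 10 rows; each row is the pose to reach, as a shift and turn from the pose commanded when the call began, along the tool's axes at that moment, turning the shorter way round; what a row does not reach only later rows make up. The controller multiplies each number of a shift by 1000 mm and each number of a turn by pi rad. A row lasts 1/10 s, in which the tool goes at most 50 mm and 8.59 degrees, less where a joint would pass 70% of its speed; a pose out of reach is approached as far as the arm can. A call with a number of a shift or a turn outside -1 to 1 is refused whole. A call with a gripper value outside its range is refused whole. The fingers move at their own pace and stop on an object; "squeeze" is the grip in N (left out, the last holds). Time passes only in rows, so rows that repeat a pose let the fingers close, or fill a call up. It gives the time, the measured TCP pose, the force and the opening at its end, in the units of the state.
- robot.get_state(): the state, without advancing time (a new reading comes with each control period).
- robot.capture(name): name is "scene" or "top" or "wrist"; returns the picture (384x512x3 uint8, red, green, blue); there is no depth.
- robot.camera_info(name): a dict with "camera_matrix" (3x3 intrinsics, pixels), "R" (3x3) and "t" (3): a world point X has camera coordinates R X + t. Camera axes: x right, y down, z forward; pixel columns grow to the right and rows downward; lengths in m; the calibration is good to about 2 mm. The wrist camera is an equidistant fisheye: a pixel r from the principal point sees the ray r / f radians off the axis. A picture is of the moment at which its call begins: read the wrist's pose just before it. camera_info takes no time and is no camera call; for the wrist camera it gives the pose at the moment of the call.
- robot.job_done(): hands the job in, once; it reports no verdict.
The state is a dict: "time": time; "qpos": joint angles; "qd": joint speeds; "tau": joint torques, N m; "tcp_pos": TCP position; "ee_rot": TCP orientation; "ft_force": force on the tool from outside, world axes, zero at the start; "ft_torque": the same for the moment, N m; "opening": finger opening in m.
Only numpy, scipy, OpenCV 4.12 (cv2) and the standard library are available. Lean on these libraries where they do the work, as an engineer would, in place of code of your own. Each camera call takes 0.05 s, during which the arm holds its last target. There are 200 camera calls.

## Working session

There is one attempt and no reset: what is moved stays moved. The work goes in short steps, Python scripts to look and compute and a tool call to move; the robot and the scene stay as the last step left them, time stands still between calls to the robot, and variables do not carry over. Pictures are saved under pics/ and viewed, about 8 in all and at most 12, crops included, and the job is handed in when it is done.

Besides the shell and the picture viewer there is one more tool, called after "Emit:" by a JSON object that holds its "op" and its "data", one argument or row to a line. arm_command: Moves the arm, as the interface text tells. Its arguments: {"type":"object","properties":{"motion":{"type":"array","items":{"type":"array"}},"squeeze":{"type":"number"}},"required":["motion"]}

```bash
mkdir -p pics; ls; python3 - <<'E'
from workcell import robot
import cv2,numpy as np
np.set_printoptions(precision=4,suppress=True)
for n in("scene","top"):
    im=robot.capture(n); cv2.imwrite(f"pics/{n}0.png",cv2.resize(im[:,:,::-1],(800,600),interpolation=cv2.INTER_CUBIC))
    c=robot.camera_info(n); print(n,c)
print(robot.camera_info("wrist"));print(robot.get_state(),robot.tip_reach)
E
```

```text
pics
scene {'camera_matrix': array([[418.5706,   0.    , 256.9726],
       [  0.    , 418.5706, 187.6134],
       [  0.    ,   0.    ,   1.    ]]), 'R': array([[ 0.8372,  0.5468,  0.0059],
       [ 0.2978, -0.4469, -0.8436],
       [-0.4586,  0.708 , -0.537 ]]), 't': array([-0.45  , -0.0597,  1.4025])}
top {'camera_matrix': array([[408.3755,   0.    , 254.8742],
       [  0.    , 408.3755, 190.9285],
       [  0.    ,   0.    ,   1.    ]]), 'R': array([[ 0.0115, -0.9997,  0.0234],
       [-0.9958, -0.0136, -0.0901],
       [ 0.0904, -0.0222, -0.9957]]), 't': array([-0.038 ,  0.5448,  1.0087])}
{'camera_matrix': array([[297.3186,   0.    , 254.1134],
       [  0.    , 297.3186, 185.9707],
       [  0.    ,   0.    ,   1.    ]]), 'R': array([[-0.4048,  0.9144,  0.002 ],
       [ 0.8787,  0.3883,  0.2776],
       [ 0.2531,  0.1142, -0.9607]]), 't': array([ 0.5494, -0.0372,  0.3794])}
{'time': 0.1, 'qpos': array([-0.8684,  0.2557,  0.1071, -0.0004, -1.4239, -0.2846]), 'qd': array([-0.0007, -0.0015,  0.0028,  0.0025,  0.0003, -0.0012]), 'tau': array([ -0.0027, -38.7605,  23.8474,   5.3779,  -0.0038,  -0.    ]), 'tcp_pos': array([ 0.223 , -0.5023,  0.2385]), 'ee_rot': array([-0.146 ,  0.6919,  0.1472,  0.6916]), 'ft_force': array([-0.3049,  0.6642,  0.4689]), 'ft_torque': array([-0.0074,  0.012 , -0.0019]), 'opening': 0.08517363343063375} 0.008
```

View pics/top0.png

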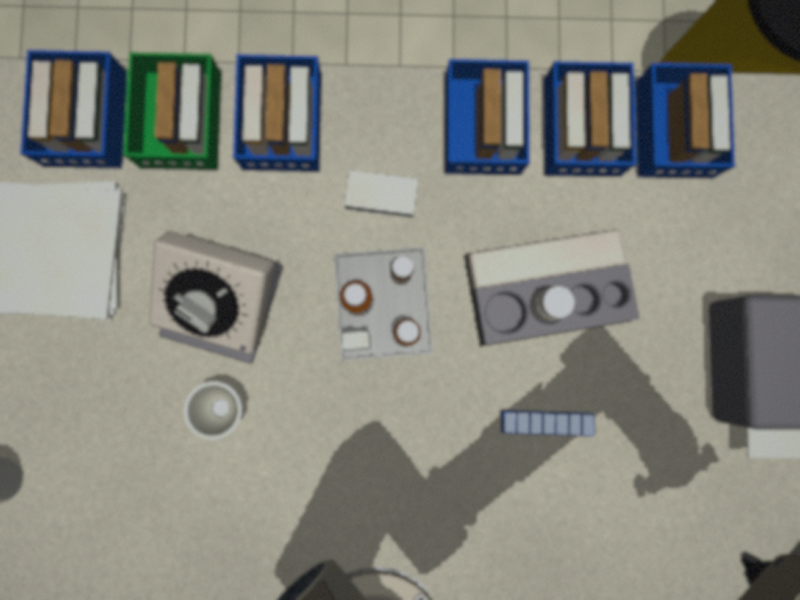

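View pics/scene0.png

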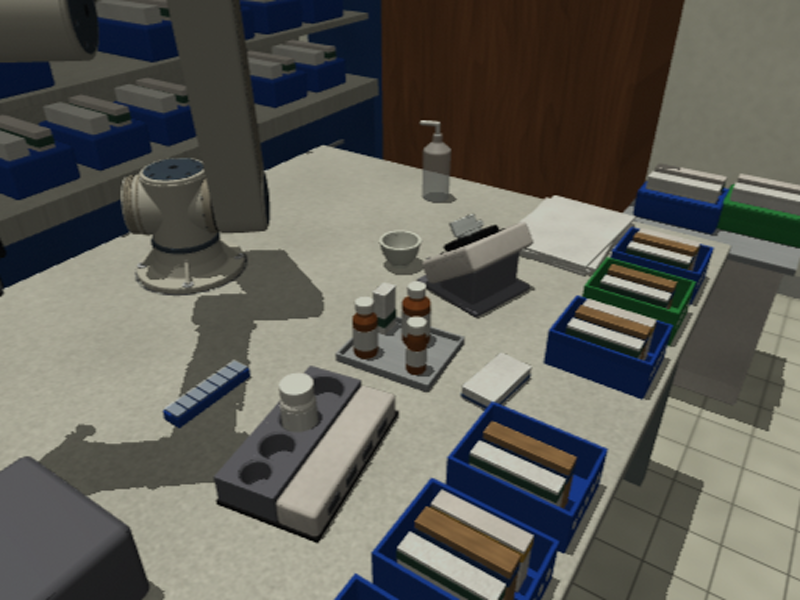

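The top view shows the mixer with wells at (505,312), (555,300, tablets), (583,300) and (615,293). The caps are at (402,267), (355,295) and (406,330), and the control box is at (200,305). The scene view shows the small bottle is the far one, the large one is near the control box, and the middle one is (406,330), nearest the robot. I'll zoom in next.

```bash
cat > h.py <<'E'
from workcell import robot
import cv2,numpy as np
from scipy.spatial.transform import Rotation as Ro
np.set_printoptions(precision=4,suppress=True)
def ray(n,u,v,c=None):
    c=c or robot.camera_info(n);K=c["camera_matrix"];d=np.array([(u-K[0,2])/K[0,0],(v-K[1,2])/K[1,1],1.])
    if n=="wrist":
        r=np.hypot(d[0],d[1]);d=np.array([d[0]/r*np.sin(r),d[1]/r*np.sin(r),np.cos(r)]) if r>1e-9 else d
    R=np.array(c["R"]);return -R.T@c["t"],R.T@d
def onz(n,u,v,z,c=None):
    o,d=ray(n,u,v,c);return o+d*(z-o[2])/d[2]
def proj(n,X,c=None):
    c=c or robot.camera_info(n);K=c["camera_matrix"];p=c["R"]@np.array(X)+c["t"]
    if n=="wrist":
        r=np.hypot(p[0],p[1]);a=np.arctan2(r,p[2]);x,y=p[0]/r*a,p[1]/r*a
    else: x,y=p[0]/p[2],p[1]/p[2]
    return np.array([K[0,0]*x+K[0,2],K[1,1]*y+K[1,2]])
def move(X,jaw=None):
    """shift in tool axes & turn (units of pi) to TCP X, jaw = heading of tool y (mod pi)"""
    s=robot.get_state();R=Ro.from_quat(s["ee_rot"]);M=R.as_matrix()
    sh=M.T@(np.array(X)-s["tcp_pos"]);h=np.arctan2(M[1,1],M[0,1]);t=0
    if jaw is not None: t=-((jaw-h+np.pi/2)%np.pi-np.pi/2)/np.pi
    print("t",s["time"],"tcp",s["tcp_pos"],"jaw",h,"down",M[:,0],"q6",s["qpos"][5]);print("shift",sh,"turn/pi",t,"open",s["opening"])
E
python3 - <<'E'
from h import *
im=cv2.imread("pics/top0.png")
A=cv2.resize(im[225:365,330:640],(794,358),interpolation=cv2.INTER_CUBIC)
cv2.imwrite("pics/topc.png",A) # scale 2.561
move([.4,.0,.3],0)
E
```

```text
t 0.1 tcp [ 0.223  -0.5023  0.2385] jaw 1.9885280272931791 down [-0.0008  0.0015 -1.    ] q6 -0.2845945540876045
shift [-0.0609  0.3874  0.3655] turn/pi -0.3670318699590304 open 0.08517363343063375
```

View pics/topc.png

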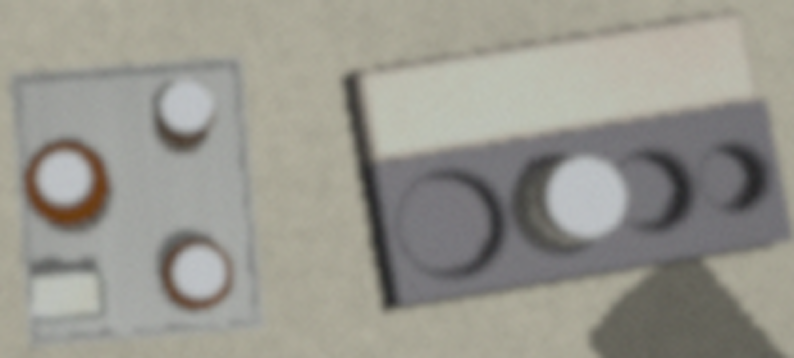

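```bash
python3 - <<'E'
from h import *
def P(n,x,y,z):
    u=((x/2.561+330)+.5)/1.5625-.5; v=((y/2.561+225)+.5)/1.5625-.5
    p=onz("top",u,v,z); print(n,p); return p
P("M",198,271,.110);P("S",186,107,.102);P("L",64,178,.118);P("carton",65,294,.089);t=P("tab",586,198,.113)
c=[P("c",*q,.05) for q in((373,158),(765,98),(790,238),(388,308))]
w0=P("w0",732,177,.05);w3=P("w3",449,223,.05)
# narrow(-y) end is at right: corners 1,2 ; +x far
ym=(c[0]+c[3]-c[1]-c[2])/2; yaw=np.arctan2(-ym[0],ym[1]); o=sum(c)/4
d=w3-w0;yaw2=np.arctan2(-d[0],d[1])
y=np.array([-np.sin(yaw),np.cos(yaw),0]);
print(np.linalg.norm(ym),np.linalg.norm(d),yaw,yaw2,o, "well1",o-.044*y, w0+.052*y, t-.06*y, w3-.128*y)
E
```

```text
M [ 0.4898 -0.0429  0.11  ]
S [ 0.5865 -0.0351  0.102 ]
L [0.542  0.0351 0.118 ]
carton [0.4762 0.0346 0.089 ]
tab [ 0.535  -0.2681  0.113 ]
c [ 0.5636 -0.1529  0.05  ]
c [ 0.6049 -0.3989  0.05  ]
c [ 0.5173 -0.4127  0.05  ]
c [ 0.471  -0.1622  0.05  ]
w0 [ 0.5549 -0.3771  0.05  ]
w3 [ 0.5239 -0.2001  0.05  ]
0.2520810496052026 0.17974493120905724 0.1746045527276636 0.17352170766471023 [ 0.5392 -0.2817  0.05  ] well1 [ 0.5468 -0.325   0.05  ] [ 0.5459 -0.3259  0.05  ] [ 0.5454 -0.3272  0.113 ] [ 0.5461 -0.3261  0.05  ]
```

```bash
python3 - <<'E'
from h import *
move([.490,-.043,.24],.174)
E
```

```text
t 0.1 tcp [ 0.223  -0.5023  0.2385] jaw 1.9885280272931791 down [-0.0008  0.0015 -1.    ] q6 -0.2845945540876045
shift [-0.001   0.3115  0.4303] turn/pi -0.4224177901550098 open 0.08517363343063375
```

Emit:
{"op": "arm_command", "data": {
  "motion": [
    [[0,0.31,0.43],-0.422,1],
    [[0,0.31,0.43],-0.422,1],
    [[0,0.31,0.43],-0.422,1],
    [[0,0.31,0.43],-0.422,1],
    [[0,0.31,0.43],-0.422,1],
    [[0,0.31,0.43],-0.422,1],
    [[0,0.31,0.43],-0.422,1],
    [[0,0.31,0.43],-0.422,1],
    [[0,0.31,0.43],-0.422,1],
    [[0,0.31,0.43],-0.422,1]
  ]
}}

```text
time: 1.1
tcp_pos: [0.4756, -0.0688, 0.2392]
ee_rot: [-0.542, 0.454, 0.542, 0.454]
ft_force: [0.9, -0.4, 0.8]
opening: 0.0851
```

```bash
python3 - <<'E'
from h import *
move([.490,-.043,.24],.174)
c=robot.camera_info("wrist");im=robot.capture("wrist")
cv2.imwrite("pics/w1.png",cv2.resize(im[:,:,::-1],(800,600),interpolation=cv2.INTER_CUBIC))
np.savez("w1.npz",**c)
print(proj("wrist",[.49,-.043,.11],c)*1.5625, proj("wrist",[.49,-.043,.004],c)*1.5625)
E
```

```text
t 1.1 tcp [ 0.4756 -0.0688  0.2392] jaw -2.9648399337213807 down [-0.0002  0.     -1.    ] q6 -0.006648814402911828
shift [-0.0008 -0.0187  0.0228] turn/pi 0.0008762179480103909 open 0.08510952007378224
[366.7278 317.7037] [374.6985 274.6312]
```

View pics/w1.png

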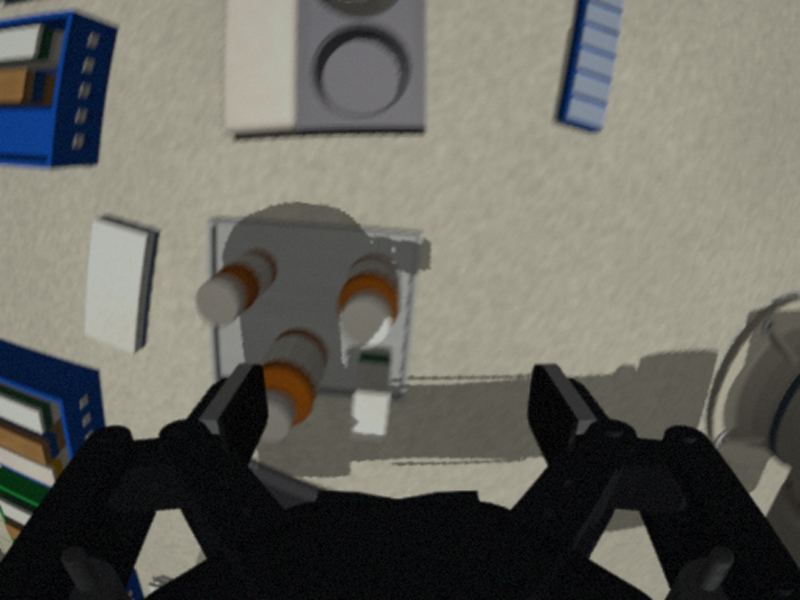

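The wrist view shows the middle bottle's cap at (367,318), right where the projection puts it. I'll go down and grip.

Emit:
{"op": "arm_command", "data": {
  "motion": [
    [[0,-0.019,0.023],0.001,1],
    [[0.04,-0.019,0.023],0.001,1],
    [[0.08,-0.019,0.023],0.001,1],
    [[0.12,-0.019,0.023],0.001,1],
    [[0.145,-0.019,0.023],0.001,1],
    [[0.165,-0.019,0.023],0.001,1],
    [[0.178,-0.019,0.023],0.001,1],
    [[0.185,-0.019,0.023],0.001,1],
    [[0.185,-0.019,0.023],0.001,0.2],
    [[0.185,-0.019,0.023],0.001,0.0]
  ],
  "squeeze": 25
}}

```text
time: 2.15
tcp_pos: [0.4904, -0.045, 0.0548]
ee_rot: [0.541, -0.456, -0.54, -0.456]
ft_force: [0.0, 0.2, 0.3]
opening: 0.0594
```

Emit:
{"op": "arm_command", "data": {
  "motion": [
    [[0,0,0],0,-0.1],
    [[0,0,0],0,-0.2],
    [[0,0,0],0,-0.5],
    [[0,0,0],0,-1],
    [[0,0,0],0,-1],
    [[0,0,0],0,-1],
    [[0,0,0],0,-1],
    [[0,0,0],0,-1],
    [[0,0,0],0,-1],
    [[0,0,0],0,-1]
  ],
  "squeeze": 30
}}

```text
time: 3.15
tcp_pos: [0.4905, -0.045, 0.0552]
ee_rot: [0.541, -0.455, -0.54, -0.456]
ft_force: [-2.1, 0.5, 6.1]
opening: 0.042
```

```bash
python3 - <<'E'
from h import *
move([.546,-.326,.115],.174)
E
```

```text
t 3.15 tcp [ 0.4905 -0.045   0.0552] jaw -2.97171095230563 down [ 0.0014 -0.0001 -1.    ] q6 -0.058107064321291
shift [-0.0597 -0.0073 -0.2864] turn/pi -0.0013108951955089336 open 0.04201040214033614
```

Emit:
{"op": "arm_command", "data": {
  "motion": [
    [[-0.01,0,0],0,-1],
    [[-0.03,0,0],0,-1],
    [[-0.06,0,0],0,-1],
    [[-0.1,0,0],0,-1],
    [[-0.135,0,0],0,-1],
    [[-0.135,-0.001,-0.03],0,-1],
    [[-0.135,-0.003,-0.06],0,-1],
    [[-0.135,-0.004,-0.1],0,-1],
    [[-0.135,-0.005,-0.14],0,-1],
    [[-0.135,-0.006,-0.18],0,-1]
  ]
}}

```text
time: 4.15
tcp_pos: [0.5263, -0.2226, 0.1895]
ee_rot: [-0.541, 0.456, 0.541, 0.456]
ft_force: [1.2, 1.0, -1.6]
opening: 0.0417
```

Emit:
{"op": "arm_command", "data": {
  "motion": [
    [[0,0,-0.03],0,-1],
    [[0,-0.001,-0.06],0,-1],
    [[0,-0.001,-0.08],0,-1],
    [[0,-0.001,-0.095],0,-1],
    [[0,-0.001,-0.102],0,-1],
    [[0,-0.001,-0.106],0,-1],
    [[0,-0.001,-0.106],0,-1],
    [[0,-0.001,-0.106],0,-1],
    [[0,-0.001,-0.106],0,-1],
    [[0,-0.001,-0.106],0,-1]
  ]
}}

```text
time: 5.15
tcp_pos: [0.5453, -0.3251, 0.1895]
ee_rot: [0.541, -0.456, -0.541, -0.456]
ft_force: [-0.2, 0.3, -2.3]
opening: 0.0419
```

```bash
python3 - <<'E'
from h import *
move([.546,-.326,.115],.174)
a=[]
for n,(u,v,w,hh) in {"top":None or (300,120,150,120),"wrist":(140,120,200,150)}.items():
    im=robot.capture(n)
    if n=="top": c=cv2.resize(im[160:220,300:400],(800,480),interpolation=cv2.INTER_CUBIC); cv2.imwrite("pics/t2.png",c[:,:,::-1])
    else: cv2.imwrite("pics/w2.png",cv2.resize(im[:,:,::-1],(800,600),interpolation=cv2.INTER_CUBIC))
p=robot.get_state()["tcp_pos"]
for h in(-.051,.055): print(proj("wrist",p+[0,0,h])*1.5625)
print("well",proj("wrist",[.546,-.326,.05])*1.5625)
E
```

```text
t 5.15 tcp [ 0.5453 -0.3251  0.1895] jaw -2.971246797444955 down [ 0.0002 -0.     -1.    ] q6 0.4623481485741488
shift [ 0.0745 -0.0006 -0.001 ] turn/pi -0.0011631501146356891 open 0.0418660499850435
[398.0745 328.4242]
[399.1553 495.6494]
well [396.6535 275.5322]
```

View pics/w2.png

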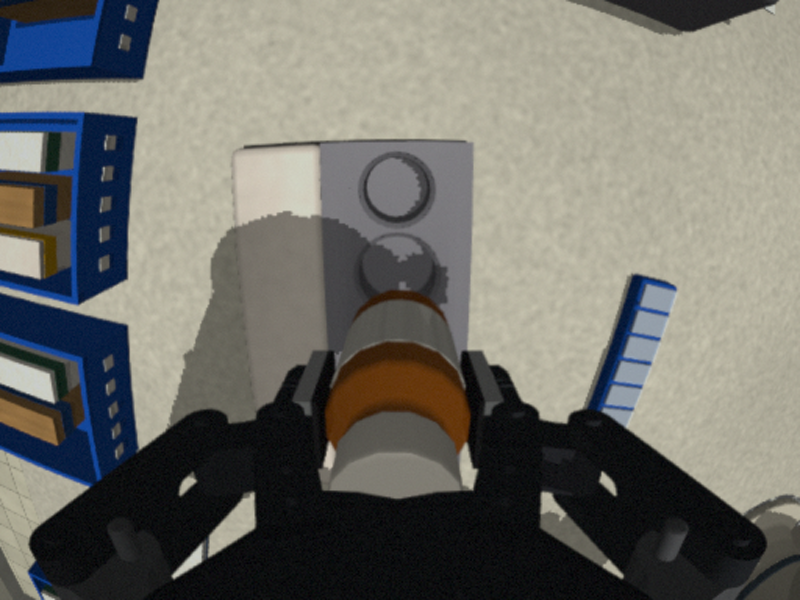

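```bash
python3 - <<'E'
from h import *
s=robot.get_state();p=s["tcp_pos"];M=Ro.from_quat(s["ee_rot"]).as_matrix();z=M[:,2];print("z",z)
w=np.array([.546,-.326,.05]);y=np.array([-np.sin(.174),np.cos(.174),0])
P=lambda X:(proj("wrist",X)*1.5625).round(1)
for off in(-.004,-.002,0,.002,.004):
    print(off,P(p+[0,0,-.051]+z*off-y*.0215),P(p+[0,0,.021]+z*off-y*.0215))
w0=w-.052*y
print("w0 edges",P(w0-.02*y),P(w0+.02*y),"ctr",P(w0),"w1 far edge",P(w-.024*y), "block far edge",P(w-.081*y),"sides",P(w-.03*y+[.0443,.0078,0]),P(w-.03*y-[.0443,.0078,0]))
E
cat > /dev/null
```

```text
z [-0.1693  0.9856 -0.    ]
-0.004 [397.8 270.5] [398.4 335.1]
-0.002 [397.8 275.2] [398.4 342.1]
0 [397.9 279.9] [398.4 349. ]
0.002 [397.9 284.5] [398.4 355.8]
0.004 [397.9 289.1] [398.4 362.5]
w0 edges [396.  156.2] [396.4 223.5] ctr [396.2 190. ] w1 far edge [396.4 236.7] block far edge [395.9 141. ] sides [321.5 227.7] [471.3 226.9]
```

```bash
python3 - <<'E'
import cv2
im=cv2.imread("pics/w2.png");cv2.imwrite("pics/w2c.png",cv2.resize(im[130:430,310:490],None,fx=2,fy=2,interpolation=cv2.INTER_CUBIC))
E
```

```text
(no output)
```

View pics/w2c.png

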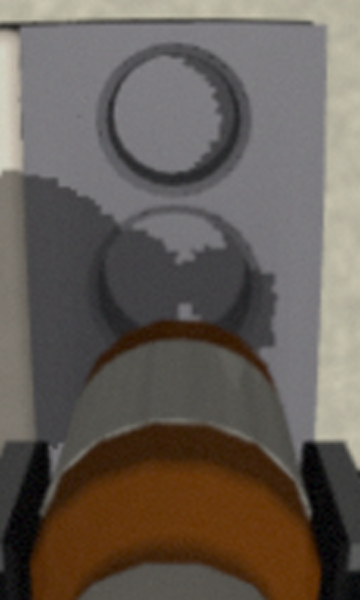

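Emit:
{"op": "arm_command", "data": {
  "motion": [
    [[0,-0.0005,-0.0045],0,-1],
    [[0.015,-0.0005,-0.0045],0,-1],
    [[0.03,-0.0005,-0.0045],0,-1],
    [[0.045,-0.0005,-0.0045],0,-1],
    [[0.06,-0.0005,-0.0045],0,-1],
    [[0.07,-0.0005,-0.0045],0,-1],
    [[0.075,-0.0005,-0.0045],0,-1],
    [[0.08,-0.0005,-0.0045],0,-1],
    [[0.08,-0.0005,-0.0045],0,-1],
    [[0.08,-0.0005,-0.0045],0,-1]
  ]
}}

```text
time: 6.25
tcp_pos: [0.5467, -0.3302, 0.1099]
ee_rot: [0.541, -0.456, -0.54, -0.456]
ft_force: [-0.2, -0.5, -1.1]
opening: 0.0415
```

```bash
python3 - <<'E'
from h import *
move([.546,-.326,.066],.174)
im=robot.capture("wrist")[:,:,::-1];cv2.imwrite("pics/w3.png",cv2.resize(im[60:240,170:340],None,fx=3.3,fy=3.3,interpolation=cv2.INTER_CUBIC))
w=np.array([.546,-.326,.05]);y=np.array([-np.sin(.174),np.cos(.174),0])
f=lambda X:((proj("wrist",X)-[170,60])*3.3).round(1)
print(f(w-.024*y),f(w-.0215*y),f(w-.0215*y+[0,0,.0085]))
E
```

```text
t 6.25 tcp [ 0.5467 -0.3302  0.1099] jaw -2.9718752073062795 down [ 0.0008 -0.0005 -1.    ] q6 0.4686310008744451
shift [0.0439 0.0001 0.0043] turn/pi -0.0013631791860705944 open 0.041517587804828615
[279.6 390.5] [279.7 402.2] [279.8 413.5]
```

View pics/w3.png

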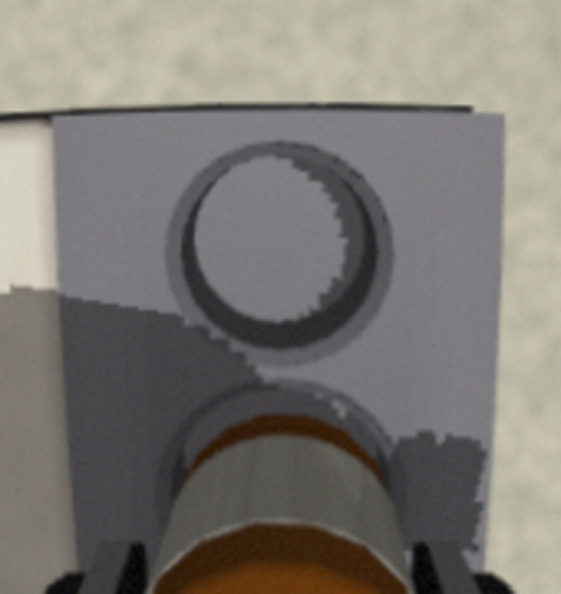

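Emit:
{"op": "arm_command", "data": {
  "motion": [
    [[0.004,-0.0008,0],0,-1],
    [[0.01,-0.0008,0],0,-1],
    [[0.016,-0.0008,0],0,-1],
    [[0.022,-0.0008,0],0,-1],
    [[0.028,-0.0008,0],0,-1],
    [[0.033,-0.0008,0],0,-1],
    [[0.037,-0.0008,0],0,-1],
    [[0.04,-0.0008,0],0,-1],
    [[0.0415,-0.0008,0],0,-1],
    [[0.0425,-0.0008,0],0,-1]
  ]
}}

```text
time: 7.3
tcp_pos: [0.5473, -0.3299, 0.0668]
ee_rot: [0.541, -0.456, -0.541, -0.456]
ft_force: [-0.6, 0.1, -1.7]
opening: 0.0419
```

Emit:
{"op": "arm_command", "data": {
  "motion": [
    [[0.0005,0,0],0,-1],
    [[0.001,0,0],0,-1],
    [[0.0015,0,0],0,-1],
    [[0.0015,0,0],0,-1],
    [[0.0015,0,0],0,-1],
    [[0.0015,0,0],0,-1],
    [[0.0015,0,0],0,-1],
    [[0.0015,0,0],0,-1],
    [[0.0015,0,0],0,-1],
    [[0.0015,0,0],0,-1]
  ]
}}

```text
time: 8.3
tcp_pos: [0.5473, -0.3301, 0.0663]
ee_rot: [0.541, -0.456, -0.54, -0.456]
ft_force: [-2.6, 1.0, 5.8]
opening: 0.0417
```

Emit:
{"op": "arm_command", "data": {
  "motion": [
    [[0,0,0],0,0.1],
    [[0,0,0],0,0.2],
    [[0,0,0],0,0.35],
    [[0,0,0],0,0.5],
    [[0,0,0],0,0.5],
    [[-0.01,0,0],0,0.5],
    [[-0.03,0,0],0,0.5],
    [[-0.06,0,0],0,0.5],
    [[-0.1,0,0],0,0.5],
    [[-0.14,0,0],0,0.5]
  ]
}}

```text
time: 9.3
tcp_pos: [0.5469, -0.3299, 0.2075]
ee_rot: [0.541, -0.456, -0.54, -0.456]
ft_force: [1.1, -1.6, -0.3]
opening: 0.0645
```

```bash
python3 - <<'E'
from h import *
im=robot.capture("top")[:,:,::-1];c=robot.camera_info("top")
u,v=proj("top",[.44,.23,.1]);print(u,v)
im0=cv2.imread("pics/top0.png")
a=cv2.resize(im0[215:375,135:300],(600,582),interpolation=cv2.INTER_CUBIC);cv2.imwrite("pics/knob0.png",a)  # scale 3.636
move([.45,.2,.3],0)
E
```

```text
142.13445333186544 231.81913323533692
t 9.35 tcp [ 0.5493 -0.332   0.2161] jaw -2.9713586352247394 down [ 0.0108 -0.0077 -0.9999] q6 0.4680342483600035
shift [-0.089   0.0069  0.5403] turn/pi 0.054187171010389716 open 0.06412083047502411
```

View pics/knob0.png

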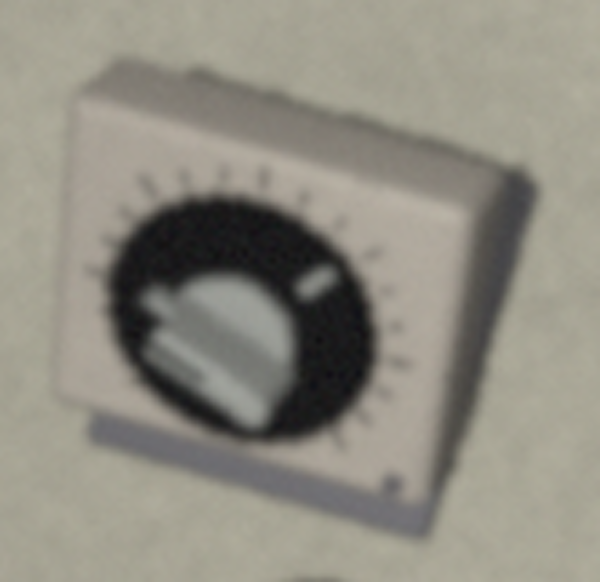

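The knob crop shows the ring centre at (244,318), the mark at (318,283), the pointer nose at (155,298) pointing left, and the bar leaning towards the robot. The knob has to turn clockwise over the top.

```bash
cat >> h.py <<'E'
def box(yaw):
    x=np.array([np.cos(yaw),np.sin(yaw),0]);y=np.array([-np.sin(yaw),np.cos(yaw),0])
    n=-.5736*x+[0,0,.8192];u=.8192*x+[0,0,.5736];return u,y,n   # upslope,left,normal
def onplane(n_,u,v,P0,N,c=None):
    o,d=ray(n_,u,v,c);return o+d*(N@(P0-o))/(N@d)
E
python3 - <<'E'
from h import *
Q=lambda x,y:(((x/3.636+135)+.5)/1.5625-.5,((y/3.636+215)+.5)/1.5625-.5)
a=onz("top",*Q(85,95),.143);b=onz("top",*Q(470,210),.143);d=a-b;yaw=np.arctan2(-d[0],d[1]);print("edge",a,b,np.linalg.norm(d),yaw)
u,y,n=box(yaw)
C=onz("top",*Q(244,318),.1+.014*.8192);print("ring ctr",C,"grip",C+.024*n)
def ang(p): d=p-C;return np.arctan2(-d@y,d@u),np.linalg.norm(d)
print("mark",ang(onplane("top",*Q(318,283),C+.003*n,n)))
print("nose",ang(onplane("top",*Q(155,298),C+.010*n,n)), )
p=onplane("top",*Q(150,348),C+.036*n,n)-onplane("top",*Q(265,418),C+.036*n,n);print("bar",np.arctan2(-p@y,p@u),np.linalg.norm(p))
c=robot.camera_info("wrist");s=robot.get_state();M=Ro.from_quat(s["ee_rot"]).as_matrix()
print("cam in tool",M.T@(-c["R"].T@c["t"]-s["tcp_pos"]),M.T@c["R"][2])
E
```

```text
edge [0.6126 0.3167 0.143 ] [0.5691 0.1643 0.143 ] 0.1585327822039005 -0.27777744050940545
ring ctr [0.5278 0.26   0.1115] grip [0.5145 0.2638 0.1311]
mark (np.float64(0.7965499293534534), np.float64(0.04097519733573251))
nose (np.float64(-1.4535059620360413), np.float64(0.03501398332963157))
bar -1.2422220419235386 0.051561915990078803
cam in tool [-0.1352 -0.0004 -0.0708] [0.9605 0.0002 0.2783]
```

Emit:
{"op": "arm_command", "data": {
  "motion": [
    [[-0.05,0,0.02],0,0.5],
    [[-0.05,-0.06,0.45],-0.45,0.5],
    [[-0.05,-0.06,0.45],-0.45,0.5],
    [[-0.05,-0.06,0.45],-0.45,0.5],
    [[-0.05,-0.06,0.45],-0.45,0.5],
    [[-0.05,-0.06,0.45],-0.45,0.5],
    [[-0.05,-0.06,0.45],-0.45,0.5],
    [[-0.05,-0.06,0.45],-0.45,0.5],
    [[-0.05,-0.06,0.45],-0.45,0.5],
    [[-0.05,-0.06,0.45],-0.45,0.5]
  ]
}}

```text
time: 10.35
tcp_pos: [0.5299, 0.1266, 0.2561]
ee_rot: [0.707, -0.015, -0.707, -0.016]
ft_force: [0.4, -0.7, 0.5]
opening: 0.064
```

```bash
python3 - <<'E'
from h import *
move([.525,.232,.27],.174)
E
```

```text
t 10.35 tcp [0.5299 0.1266 0.2561] jaw -1.614081542870963 down [ 0.0012  0.0009 -1.    ] q6 1.0057157608551863
shift [-0.0138 -0.1051  0.0095] turn/pi 0.43083596760140697 open 0.06401893795228551
```

Emit:
{"op": "arm_command", "data": {
  "motion": [
    [[-0.014,-0.108,0.031],-0.354,0.5],
    [[-0.014,-0.108,0.031],-0.354,0.5],
    [[-0.014,-0.108,0.031],-0.354,0.5],
    [[-0.014,-0.108,0.031],-0.354,0.5],
    [[-0.014,-0.108,0.031],-0.354,0.5],
    [[-0.014,-0.108,0.031],-0.354,0.5],
    [[-0.014,-0.108,0.031],-0.354,0.5],
    [[-0.014,-0.108,0.031],-0.354,0.0],
    [[-0.014,-0.108,0.031],-0.354,-0.2],
    [[-0.014,-0.108,0.031],-0.354,-0.2]
  ]
}}

```text
time: 11.35
tcp_pos: [0.505, 0.2332, 0.2697]
ee_rot: [0.61, 0.357, -0.61, 0.357]
ft_force: [0.2, -0.3, 0.9]
opening: 0.0344
```

```bash
cat > look.py <<'E'
from h import *
import sys
c=robot.camera_info("wrist");im=robot.capture("wrist")[:,:,::-1];np.savez(sys.argv[1]+".npz",**c)
x0,y0,x1,y1=map(int,sys.argv[2:6]);f=min(800/(x1-x0),600/(y1-y0))
cv2.imwrite(f"pics/{sys.argv[1]}.png",cv2.resize(im[y0:y1,x0:x1],None,fx=f,fy=f,interpolation=cv2.INTER_CUBIC));print("f",f)
move([.518,.262,.2])
E
python3 look.py k1 130 60 390 255
```

```text
f 3.076923076923077
t 11.4 tcp [0.505  0.2332 0.2696] jaw -0.511577557288572 down [ 0.0004  0.0002 -1.    ] q6 1.9160620251768878
shift [ 0.0696 -0.0028 -0.0315] turn/pi 0 open 0.03430611549939911
```

View pics/k1.png

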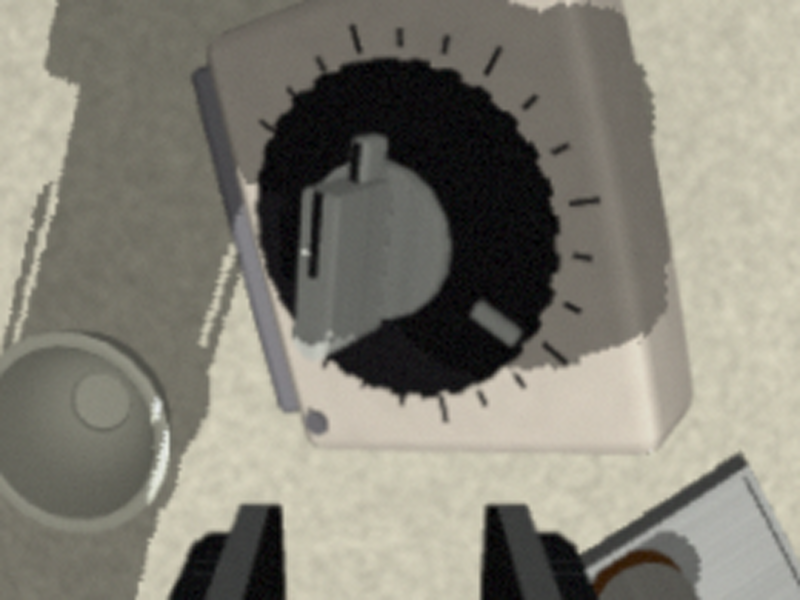

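```bash
cat > k.py <<'E'
from h import *
from scipy.optimize import least_squares
def ana(npz,x0,y0,f,ring,mark,nose,bar,C=None,yaw=-.278):
    c=dict(np.load(npz));Q=lambda p:((p[0]+.5)/f-.5+x0,(p[1]+.5)/f-.5+y0)
    u,y,n=box(yaw)
    if C is None:
        g=lambda q:[np.linalg.norm(onplane("wrist",*Q(p),np.array([*q,.1115]),n,c)-[*q,.1115])-.055 for p in ring]
        r=least_squares(g,[.525,.26]);C=np.array([*r.x,.1115]);print("C",C,"resid mm",1000*r.fun)
    A=lambda d:np.arctan2(-d@y,d@u)
    P=lambda p,h:onplane("wrist",*Q(p),C+h*n,n,c)
    for m in mark:
        d=P(m,.003)-C;print("mark",A(d),np.linalg.norm(d))
    a,b=[P(p,.012) for p in nose];print("nose dir",A(b-a),"nose pos",A(b-C),np.linalg.norm(b-C))
    a,b=[P(p,.036) for p in bar];print("bar dir",A(b-a),"pos",A(b-C-.036*n),np.linalg.norm(b-C-.036*n))
    print("grip",C+.024*n)
    return C
E
python3 - <<'E'
from k import *
for yaw in(-.25,-.278,-.30):
  ana("k1.npz",130,60,3.0769,[(258,215),(560,220),(390,58),(440,397),(300,110),(525,325),(525,125)],[(478,306),(515,340),(496,322)],[(352,180),(357,145)],[(313,275),(319,195)],yaw=yaw)
E
```

```text
C [0.528  0.2647 0.1115] resid mm [ 4.0288  2.5537  0.4984  2.7706 -2.3574 -3.0601  3.6261]
mark 0.8324519992073417 0.03697946454024373
mark 0.8439106986852196 0.05255798702792239
mark 0.8359580192844855 0.04448824817117805
nose dir -1.0782520482656592 nose pos -1.4779538765662017 0.03237268567611125
bar dir -1.1339840899188662 pos -1.4179803445666512 0.019336129308679298
grip [0.5147 0.2681 0.1312]
C [0.528  0.2648 0.1115] resid mm [ 4.1093  2.6798  0.3323  2.5381 -2.1759 -2.7974  3.4714]
mark 0.8033689661401012 0.03726025827436962
mark 0.8143115458299961 0.05283691181780603
mark 0.8066236912427802 0.04477194720190734
nose dir -1.1106075425961395 nose pos -1.5088404668172526 0.03205931403790577
bar dir -1.1677067389075229 pos -1.4436456735504297 0.018605323072773957
grip [0.5147 0.2686 0.1312]
C [0.5279 0.2649 0.1115] resid mm [ 4.1583  2.7724  0.2156  2.3729 -2.0249 -2.5899  3.3472]
mark 0.7807635115526906 0.03748129334395118
mark 0.7913120598171807 0.05305835329346284
mark 0.7838271660189475 0.04499604291233774
nose dir -1.1362423492377922 nose pos -1.5332680440285034 0.031821662220212064
bar dir -1.1944158632874655 pos -1.4641525149159436 0.01803692378587217
grip [0.5148 0.269  0.1312]
```

The close view shows the mark at (496,322), the nose line at (352,180)–(357,145) and the bar-top line at (313,275)–(319,195). That gives knob ≈ -1.17, mark ≈ +0.805, so it needs about +1.97 rad clockwise.

```bash
python3 - <<'E'
from h import *
move([.511,.2735,.141],-.61)
E
```

```text
t 11.4 tcp [0.505  0.2332 0.2696] jaw -0.511577557288572 down [ 0.0004  0.0002 -1.    ] q6 1.9160620251768878
shift [ 0.1286 -0.0145 -0.038 ] turn/pi 0.0313288365374053 open 0.03430611549939911
```

Emit:
{"op": "arm_command", "data": {
  "motion": [
    [[0.02,-0.0145,-0.038],0.031,-0.3],
    [[0.05,-0.0145,-0.038],0.031,-0.3],
    [[0.08,-0.0145,-0.038],0.031,-0.3],
    [[0.095,-0.0145,-0.038],0.031,-0.3],
    [[0.105,-0.0145,-0.038],0.031,-0.3],
    [[0.112,-0.0145,-0.038],0.031,-0.3],
    [[0.116,-0.0145,-0.038],0.031,-0.3],
    [[0.118,-0.0145,-0.038],0.031,-0.3],
    [[0.118,-0.0145,-0.038],0.031,-0.3],
    [[0.118,-0.0145,-0.038],0.031,-0.3]
  ]
}}

```text
time: 12.4
tcp_pos: [0.5112, 0.2736, 0.1519]
ee_rot: [0.627, 0.328, -0.626, 0.328]
ft_force: [0.7, 0.5, 0.1]
opening: 0.0299
```

```bash
python3 look.py k2 110 150 400 367
```

```text
f 2.7586206896551726
t 12.45 tcp [0.5111 0.2737 0.1519] jaw -0.6073084862501618 down [ 0.0009  0.0007 -1.    ] q6 1.7730297177255445
shift [-0.0481  0.0123  0.0056] turn/pi 0 open 0.03002174037453921
```

View pics/k2.png

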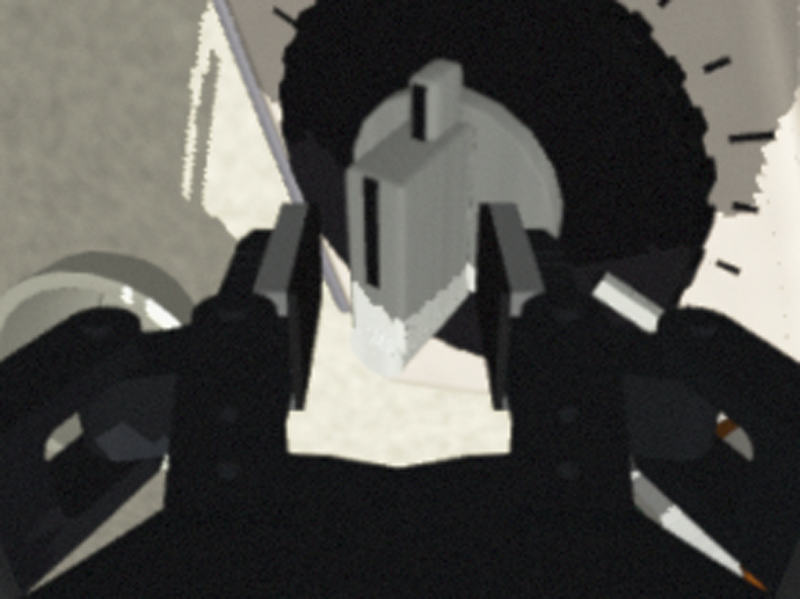

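The bar sits centred between the pads, aligned with them, and the fingers are clear of the ring. I'll lower the last 11 mm and close to a loose fit.

Emit:
{"op": "arm_command", "data": {
  "motion": [
    [[0.003,0,0],0,-0.3],
    [[0.006,0,0],0,-0.3],
    [[0.009,0,0],0,-0.3],
    [[0.011,0,0],0,-0.3],
    [[0.011,0,0],0,-0.35],
    [[0.011,0,0],0,-0.4],
    [[0.011,0,0],0,-0.45],
    [[0.011,0,0],0,-0.48],
    [[0.011,0,0],0,-0.48],
    [[0.011,0,0],0,-0.48]
  ],
  "squeeze": 20
}}

```text
time: 13.45
tcp_pos: [0.5109, 0.2735, 0.1404]
ee_rot: [0.627, 0.328, -0.627, 0.328]
ft_force: [-0.6, 0.1, 0.0]
opening: 0.0222
```

No contact so far. I'll rotate the first part.

Emit:
{"op": "arm_command", "data": {
  "motion": [
    [[0,0,0],0.03,-0.48],
    [[0,0,0],0.06,-0.48],
    [[0,0,0],0.09,-0.48],
    [[0,0,0],0.12,-0.48],
    [[0,0,0],0.15,-0.48],
    [[0,0,0],0.18,-0.48],
    [[0,0,0],0.21,-0.5],
    [[0,0,0],0.24,-0.5],
    [[0,0,0],0.27,-0.5],
    [[0,0,0],0.3,-0.5]
  ]
}}

```text
time: 14.45
tcp_pos: [0.5113, 0.2728, 0.1406]
ee_rot: [0.707, 0.006, -0.707, 0.007]
ft_force: [1.4, -2.9, -1.1]
opening: 0.0212
```

```bash
python3 - <<'E'
from h import *
s=robot.get_state();print(s["ft_force"],s["ft_torque"]);move([.511,.2735,.1405],np.radians(-67.7-90))
E
```

```text
[ 1.3691 -2.8671 -1.0679] [-1.0829 -0.6105  0.0475]
t 14.45 tcp [0.5113 0.2728 0.1406] jaw -1.5533335283318348 down [ 0.0008 -0.0013 -1.    ] q6 0.8269016495026501
shift [ 0.0001 -0.0007  0.0003] turn/pi 0.38166969250233873 open 0.021224458591992422
```

Emit:
{"op": "arm_command", "data": {
  "motion": [
    [[0,0,0],0.03,-0.5],
    [[0,0,0],0.06,-0.5],
    [[0,0,0],0.09,-0.5],
    [[0,0,0],0.12,-0.5],
    [[0,0,0],0.15,-0.5],
    [[0,0,0],0.18,-0.5],
    [[0,0,0],0.21,-0.5],
    [[0,0,0],0.24,-0.5],
    [[0,0,0],0.27,-0.5],
    [[0,0,0],0.3,-0.5]
  ]
}}

```text
time: 15.45
tcp_pos: [0.5093, 0.2702, 0.1388]
ee_rot: [-0.632, 0.319, 0.633, 0.313]
ft_force: [-3.1, -6.5, -0.7]
opening: 0.0212
```

```bash
python3 look.py k3 110 100 400 317
```

```text
f 2.7586206896551726
t 15.5 tcp [0.5092 0.2704 0.1388] jaw -2.501895674783937 down [-0.005  -0.0062 -1.    ] q6 -0.12060226850316959
shift [-0.0612 -0.0016 -0.0121] turn/pi 0 open 0.02145845188882365
```

View pics/k3.png

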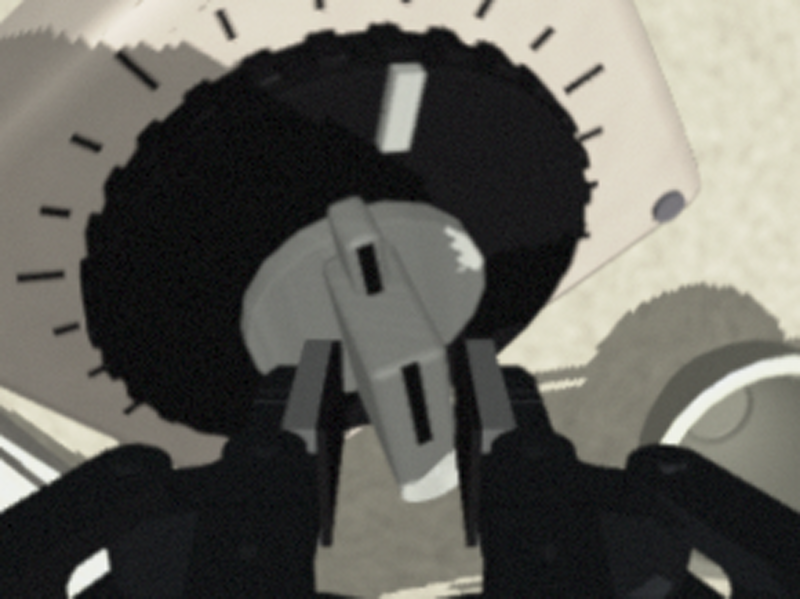

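```bash
python3 - <<'E'
from k import *
C=np.array([.5262,.2691,.1095])
ana("k3.npz",110,100,2.7586,[],[(395,150),(407,67)],[(377,292),(360,247)],[(427,442),(407,365)],C=C)
c=dict(np.load("k3.npz"));u,y,n=box(-.278)
# predicted pixel of mark for ring .805 and pointer dirs
T=lambda X:(proj("wrist",X,c)-[110,100])*2.7586
for a in(.75,.805,.86):
    e=np.cos(a)*u-np.sin(a)*y;print(a,T(C+.003*n+.042*e),T(C+.003*n+.058*e))
for a in(.3,.4,.5,.6):
    e=np.cos(a)*u-np.sin(a)*y;print(a,"bar",T(C+.036*n-.004*e),T(C+.036*n+.018*e),"nose",T(C+.012*n+.024*e),T(C+.012*n+.035*e))
E
```

```text
mark 0.8537476952400322 0.040111359871808284
mark 0.7997537803210856 0.057567467031774615
nose dir 0.33565128714307635 nose pos 0.618290195025279 0.02803642142364739
bar dir 0.39517434533421797 pos 0.6341335327321499 0.019925169842549918
grip [0.513  0.2729 0.1292]
0.75 [375.0127 140.6846] [391.153   63.5872]
0.805 [386.8973 140.1575] [408.4431  63.5749]
0.86 [398.4702 140.2211] [425.1435  64.4881]
0.3 bar [401.9642 437.048 ] [372.2604 382.7299] nose [319.6946 264.5864] [300.3313 226.5924]
0.4 bar [400.0506 437.8765] [382.004  378.5447] nose [331.8216 259.4683] [319.043  218.7412]
0.5 bar [398.1072 438.6096] [391.8941 374.9027] nose [344.1921 255.1979] [338.1343 212.2936]
0.6 bar [396.1522 439.2404] [401.7977 371.8502] nose [356.6315 251.8298] [357.2886 207.3417]
```

```bash
cat > fit.py <<'E'
from h import *
from scipy.optimize import least_squares
V=[("k1.npz",130,60,3.0769,[(478,306),(515,340)],[(313,275),(319,195)],[(352,180),(357,145)],(317,189),0),
   ("k2.npz",110,150,2.7586,[],[(373,285),(371,180)],[(420,138),(419,85)],(375,177),0),
   ("k3.npz",110,100,2.7586,[(395,150),(407,67)],[(427,442),(407,365)],[(377,292),(360,247)],(410,363),1)]
CC=[dict(np.load(v[0])) for v in V]
def res(q,rep=False):
    C=q[:3];u,y,n=box(q[3]);ring=q[4];kn=q[5:7];hn=q[7];r=[(C[2]-.1115)/.001,(q[3]+.278)/.02,(hn-.012)/.004]
    for v,c in zip(V,CC):
        P=lambda p,h:onplane("wrist",(p[0]+.5)/v[3]-.5+v[1],(p[1]+.5)/v[3]-.5+v[2],C+h*n,n,c)-C-h*n
        e=lambda a:np.cos(a)*u-np.sin(a)*y
        for m,R in zip(v[4],(.042,.058)): d=P(m,.003)-R*e(ring);r+=[d@u/.001,d@y/.001]
        a=kn[v[8]];pe=e(a+np.pi/2)
        for p in v[5]: r+=[P(p,.036)@pe/.0007]
        for p in v[6]: r+=[P(p,hn)@pe/.0007]
        r+=[(P(v[7],.036)@e(a)-.022)/.001]
    return np.array(r)
s=least_squares(res,[.5262,.2691,.1115,-.278,.8,-1.17,.45,.012],loss="soft_l1")
print(s.x,"grip",s.x[:3]+.024*box(s.x[3])[2]);print(s.fun if 0 else res(s.x).round(1))
E
python3 fit.py
```

```text
[ 0.5232  0.2661  0.1108 -0.2736  0.7213 -1.1439  0.4218  0.0193] grip [0.5099 0.2698 0.1305]
[-0.7  0.2  1.8 -0.1  1.5 -1.8  0.5  1.   0.4 -0.6  0.   0.2  0.9  0.2
  0.8 -0.2 -0.  -2.4  0.9 -0.9  0.5  0.9 -0.   1.1 -0.4  0.4]
```

Emit:
{"op": "arm_command", "data": {
  "motion": [
    [[0,0.002,0],0.015,-0.5],
    [[0,0.004,0],0.03,-0.5],
    [[0,0.004,0],0.045,-0.5],
    [[0,0.004,0],0.06,-0.5],
    [[0,0.004,0],0.07,-0.5],
    [[0,0.004,0],0.08,-0.5],
    [[0,0.004,0],0.08,-0.5],
    [[0,0.004,0],0.08,-0.5],
    [[0,0.004,0],0.08,-0.5],
    [[0,0.004,0],0.08,-0.5]
  ]
}}

```text
time: 16.5
tcp_pos: [0.5075, 0.2708, 0.1401]
ee_rot: [-0.589, 0.391, 0.589, 0.391]
ft_force: [-0.3, -1.5, -1.0]
opening: 0.0214
```

```bash
cat > blob.py <<'E'
from h import *
import sys
nm=sys.argv[1]
def blobs(im):
    g=cv2.cvtColor(cv2.resize(im,None,fx=4,fy=4,interpolation=cv2.INTER_CUBIC),cv2.COLOR_BGR2GRAY)
    out=[]
    m=(g<55).astype(np.uint8);n,l,st,ce=cv2.connectedComponentsWithStats(m)
    for i in range(1,n):
        x,y,w,h,a=st[i]
        if 150<a<4000:
            p=np.argwhere(l==i)[:,::-1].astype(float);mu=p.mean(0);U,S,Vt=np.linalg.svd(p-mu,full_matrices=False);t=(p-mu)@Vt[0];ar=S[0]/S[1]
            ring=cv2.dilate((l==i).astype(np.uint8),np.ones((21,21)))-cv2.dilate((l==i).astype(np.uint8),np.ones((7,7)))
            if ar>1.8: out.append((a,ar,np.median(g[ring>0]),(mu+Vt[0]*t.min()+.5)/4-.5,(mu+Vt[0]*t.max()+.5)/4-.5))
    return out
if nm.endswith("png"): im=cv2.imread(nm)
else:
    c=robot.camera_info("wrist");im=np.ascontiguousarray(robot.capture("wrist")[:,:,::-1]);np.savez(nm+".npz",**c);cv2.imwrite(f"pics/{nm}_raw.png",im)
u,y,n=box(-.2736);C=np.array([.5232,.2661,.1108]);c=dict(np.load(nm+".npz"))
for b in blobs(im):
    A=lambda d:np.arctan2(-d@y,d@u)
    if 90<b[2]<200 and 150<(b[3][0]+b[4][0])/2<360:
      r=[]
      for h in(.0193,.036):
        p,q=[onplane("wrist",*k,C+h*n,n,c)-C-h*n for k in b[3:5]]
        if np.linalg.norm(p)>np.linalg.norm(q)and h<.03: p,q=q,p
        r+=[A(q-p),A(q),A(p),np.linalg.norm(q)*1e3]
      print(b[0],round(b[1],1),b[2],b[3],b[4],np.array(r))
move([.507,.2705,.1405])
E
python3 blob.py k4
```

```text
1565 3.5 122.0 [236.2941 182.3765] [240.5782 200.7868] [ 0.6564  0.6488  0.6446 34.7999 -2.4852  0.5326  0.558  40.1539]
2652 6.1 127.0 [256.3902 222.8788] [262.9916 254.9913] [-2.4915 -2.6684  2.025  31.962  -2.4915 -2.5069  0.6535  4.8898]
t 16.55 tcp [0.5075 0.2709 0.1402] jaw -2.7433002469130687 down [-0.0004 -0.0004 -1.    ] q6 -0.36371727598790493
shift [-0.0003  0.0006 -0.0001] turn/pi 0 open 0.02120207570818839
```

```bash
cat > mark.py <<'E'
from h import *
import sys
nm=sys.argv[1];im=cv2.imread(f"pics/{nm}_raw.png");c=dict(np.load(nm+".npz"))
u,y,n=box(-.2736);C=np.array([.5232,.2661,.1108]);a=.73;e=np.cos(a)*u-np.sin(a)*y
ctr=proj("wrist",C+.003*n+.05*e,c);x0,y0=(ctr-22).astype(int);y0=max(y0,0);x0=max(x0,0)
g=cv2.cvtColor(cv2.resize(im[y0:y0+44,x0:x0+44],None,fx=6,fy=6,interpolation=cv2.INTER_CUBIC),cv2.COLOR_BGR2GRAY)
_,m=cv2.threshold(g,0,255,cv2.THRESH_OTSU);N,l,st,ce=cv2.connectedComponentsWithStats(m)
for i in range(1,N):
    if st[i][4]<300: continue
    p=np.argwhere(l==i)[:,::-1].astype(float);mu=p.mean(0);_,S,V=np.linalg.svd(p-mu,full_matrices=False);t=(p-mu)@V[0]
    E=[onplane("wrist",*((k+.5)/6-.5+[x0,y0]),C+.003*n,n,c)-C-.003*n for k in(mu,mu+V[0]*t.min(),mu+V[0]*t.max())]
    print(st[i],S[0]/S[1],[(round(float(np.arctan2(-d@y,d@u)),3),round(float(np.linalg.norm(d))*1e3,1)) for d in E])
E
python3 mark.py k4
```

```text
[  0   0  36  27 761] 1.5771487078834532 [(0.605, 64.7), (0.582, 64.8), (0.631, 64.7)]
[   88    54    95   195 12925] 2.691805447990291 [(0.725, 49.0), (0.725, 57.7), (0.725, 39.6)]
```

Both readings are clean: knob 0.652, mark 0.725. One more small turn of 0.024π should line them up.

Emit:
{"op": "arm_command", "data": {
  "motion": [
    [[0,0,0],0.006,-0.5],
    [[0,0,0],0.012,-0.5],
    [[0,0,0],0.018,-0.5],
    [[0,0,0],0.024,-0.5],
    [[0,0,0],0.024,-0.5],
    [[0,0,0],0.024,-0.5],
    [[0,0,0],0.024,-0.5],
    [[0,0,0],0.024,-0.5],
    [[0,0,0],0.024,-0.5],
    [[0,0,0],0.024,-0.5]
  ]
}}

```text
time: 17.55
tcp_pos: [0.5076, 0.271, 0.1403]
ee_rot: [-0.574, 0.413, 0.574, 0.413]
ft_force: [-0.5, -2.6, -1.0]
opening: 0.0213
```

```bash
python3 blob.py k5; python3 mark.py k5
```

```text
1598 3.6 120.0 [236.6019 181.0389] [240.6327 200.0554] [ 0.7413  0.7316  0.7262 34.7028 -2.4003  0.5905  0.6221 39.2142]
2747 6.6 126.0 [257.2434 220.3781] [263.4711 254.3784] [-2.4079 -2.6244  1.9275 30.6489 -2.4079 -2.4179  0.7359  4.8102]
t 17.6 tcp [0.5076 0.271  0.1402] jaw -2.8189094498594685 down [-0.0002 -0.0001 -1.    ] q6 -0.439373937496972
shift [-0.0003  0.0007 -0.0003] turn/pi 0 open 0.021306378517439682
[  0   0  31  32 803] 1.3045326571740774 [(0.619, 64.6), (0.596, 64.0), (0.642, 65.2)]
[   82    51   108   192 12672] 2.714003221591236 [(0.726, 49.0), (0.725, 57.7), (0.725, 39.6)]
```

Aligned to within 0.01 rad. I'll open the fingers and lift off.

Emit:
{"op": "arm_command", "data": {
  "motion": [
    [[0,0,0],0,-0.45],
    [[0,0,0],0,-0.4],
    [[0,0,0],0,-0.3],
    [[0,0,0],0,-0.25],
    [[0,0,0],0,-0.25],
    [[-0.01,0,0],0,-0.25],
    [[-0.03,0,0],0,-0.25],
    [[-0.06,0,0],0,-0.25],
    [[-0.1,0,0],0,-0.25],
    [[-0.14,0,0.0],0,-0.25]
  ]
}}

```text
time: 18.6
tcp_pos: [0.5075, 0.2707, 0.2825]
ee_rot: [0.574, -0.413, -0.574, -0.413]
ft_force: [0.8, 0.0, 0.4]
opening: 0.0321
```

Emit:
{"op": "arm_command", "data": {
  "motion": [
    [[0,0,0.02],0,-0.25],
    [[0,0,0.04],0,-0.25],
    [[0,0,0.04],0,-0.25],
    [[0,0,0.04],0,-0.25],
    [[0,0,0.04],0,-0.25],
    [[0,0,0.04],0,-0.25],
    [[0,0,0.04],0,-0.25],
    [[0,0,0.04],0,-0.25],
    [[0,0,0.04],0,-0.25],
    [[0,0,0.04],0,-0.25]
  ]
}}

```text
time: 19.6
tcp_pos: [0.495, 0.3089, 0.2803]
ee_rot: [0.574, -0.413, -0.574, -0.413]
ft_force: [0.6, 0.5, 0.2]
opening: 0.0318
```

```bash
python3 blob.py k6; python3 mark.py k6; python3 - <<'E'
from h import *
w=cv2.imread("pics/k6_raw.png");s=robot.capture("scene")[:,:,::-1]
t=robot.capture("top")[:,:,::-1]
A=cv2.resize(w[:230,100:400],(400,307),interpolation=cv2.INTER_CUBIC)
B=cv2.resize(s[200:350,130:330],(400,300),interpolation=cv2.INTER_CUBIC)
T=cv2.resize(t[130:250,90:420],(800,290),interpolation=cv2.INTER_CUBIC)
cv2.imwrite("pics/final.png",np.vstack([np.hstack([A,cv2.resize(B,(400,307))]),T]))
E
```

```text
435 6.8 158.0 [328.032   -0.8772] [343.4483   3.9404] [  2.6139   1.59     1.469  162.3099   2.6139   1.5057   1.3822 152.5985]
327 5.5 134.0 [245.4853  98.8232] [247.0009 109.3569] [ 0.7497  0.741   0.7369 34.1016 -2.3919  0.5148  0.5698 32.9883]
621 14.3 162.0 [255.8482 116.555 ] [259.2985 139.8863] [-2.4122 -2.9167  1.3038 16.646  -2.4122 -2.5115  0.7417  2.7742]
203 5.8 102.0 [181.642  136.1725] [173.3753 139.126 ] [-0.7854 -0.5463 -0.5195 76.3758 -0.7854 -0.4452 -0.4129 81.2334]
t 19.65 tcp [0.495  0.309  0.2803] jaw -2.8189655972808434 down [-0. -0. -1.] q6 -0.5031620510856223
shift [ 0.1398  0.0008 -0.0403] turn/pi 0 open 0.03210411065794226
[    0     0   264   131 20321] 3.1196579307841734 [(0.72, 66.4), (0.444, 73.0), (1.105, 66.9)]
[ 116   96   49  105 3622] 2.7863429552116803 [(0.729, 48.4), (0.73, 57.0), (0.726, 39.5)]
[ 155  230   58   34 1469] 1.6779664792073583 [(0.863, 29.7), (0.713, 31.0), (1.054, 29.1)]
```

View pics/final.png

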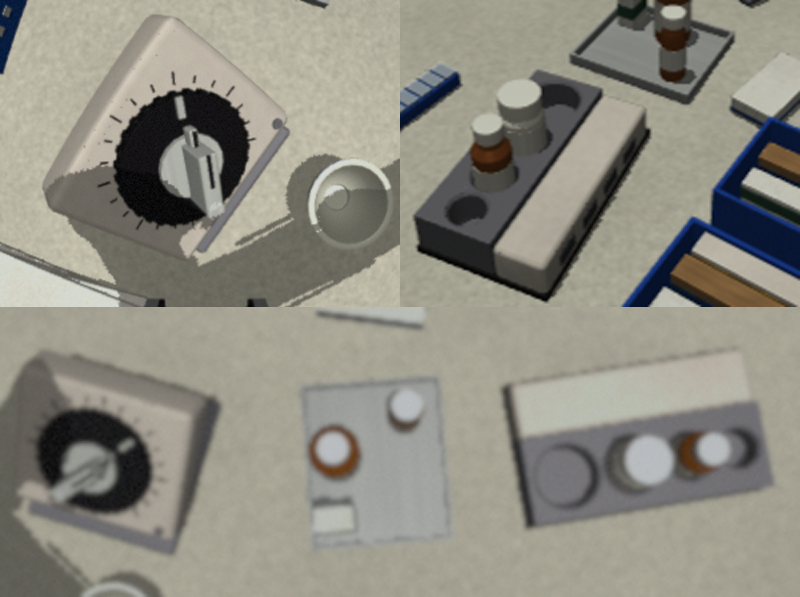

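In the final view the pointer lines up with the mark, the middle bottle stands upright in the 48 mm well, and the bystanders stand where they were. I'm handing it in.

```bash
python3 -c "
from workcell import robot
print(robot.job_done(), robot.get_state()['time'])"
```

```text
the job is handed in; nothing more can be done
the job is handed in; nothing more can be done
```

I loaded the middle bottle and set the knob, then handed the job in after about 20 s of robot time. The hand-in gives no verdict.

- **Bottle:** I lowered the middle bottle into the 48 mm well until it touched the floor of the well at about 6 N, then released it. The final pictures show it upright beside the tablet bottle, which hasn't visibly moved.
- **Knob:** I turned it clockwise about 1.9 rad by pushing on the bar with loosely closed fingers, then opened and lifted off. After release the pointer reads about 0.74 rad and the mark about 0.73, so they line up to about 0.01 rad.
- **Ring:** The mark read 0.725–0.729 in every check near the end of the turn and after release. My first rough reading was about 0.80. That used a knob centre about 5 mm off; a fit over three wrist views, using one ring angle, put the mark at 0.72 before and during the turn. I read the difference as measurement error, not the ring turning.
- **Surroundings:** The other bottles and cartons look unmoved in the final pictures. The pill box and mortar are only partly in view, and the arm never came near them. The gripper is clear of everything.

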